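# Check weights back in their block

### The arm

A 7-joint arm with a two-finger parallel gripper is mounted at the origin on a cart in front of the work surface, level with it; the furniture and walls round the work are solid. World frame = base frame: x ahead of the robot, y to its left, z up, the work surface at z = 0. Lengths are in m, angles in rad, forces in N, time in s.
With the tool pointing down it reaches from about 0.4 to 0.925 m from the base axis. Payload 4.1 kg.
Tool frame: the origin (TCP) lies at the very end of the fingers, on their centre line; the grasp point (between the pads) lies 19 mm behind it; z points along the fingers, y is the line along which they close (so a half turn about z gives the same grasp; the last joint's range is limited). The gripper opens to 85 mm and grips with 20 to 120 N. Pads are 22 mm wide; open, the fingers measure 114 mm over their backs; the gripper's body (76 mm by 85 mm) begins 54 mm behind the grasp point. The pads swing forward as they close: fully open they stand 13 mm farther back than shut.
Start: joints at [-0.099, 0.398, 0.045, 1.537, -0.019, 1.207, -0.051], TCP at [0.65, 0, 0.193] pointing down, gripper open.
Joint ranges: [-2.82, 2.82], [-0.49, 2.23], [-1.37, 1.46], [0, 2.46], [-1.36, 4.5], [0.23, 2], [-2.94, 2.94]. Speed limits (rad/s): [2.57, 2.57, 3.14, 3.14, 3.14, 3.14, 3.14].

### API

Orientations are given as a rotation vector (axis times angle).
In Python, from workcell import manip, readout, snapshot, get_calibration gives the robot as it stands (manip), with the cameras as plain functions and the readings (readout).
- The arm moves only by the shell command python3 nudge.py FILE [OPENING] [FORCE], which reads ROWS from the file FILE. ROWS is a JSON list of rows, 1 to 5 of them, each an object with the fields dx, dy, dz (the shift in normalised numbers (1 is 0.2 m)), wx, wy, wz (a rotation vector in shares of 4 rad (1.0 is 4 rad)); a field left out counts as zero; each row is the pose to reach, as a shift and turn from the pose commanded when the command began, along the tool's axes at that moment; what a row does not reach only later rows make up. A row lasts 1/10 s, in which the tool goes at most 0.05 m and 0.15 rad, less where a joint would pass 70% of its speed; a pose out of reach is approached as far as the arm can. OPENING is the finger opening in m, set as the command begins (- or left out keeps the last). The fingers move at their own pace and stop on an object; FORCE is the grip in N (left out, the last holds). Time passes only in rows, so rows that do not move let the fingers close. It prints the time, the measured TCP pose, the force, the opening and the grip force at its end. Input that does not fit is refused with a message, and nothing moves.
- readout.observe(): the state, without advancing time (a new reading comes with each control period).
- snapshot(name): name is "scene" or "side" or "wrist"; returns the picture (400x640x3 uint8, blue, green, red); there is no depth.
- get_calibration(name): a dict with "fx", "fy", "cx", "cy" (pixels), "R" (3x3) and "t" (3): a world point X has camera coordinates R X + t. Camera axes: x right, y down, z forward; pixel columns grow to the right and rows downward; lengths in m; the calibration is good to about 2 mm. A picture is of the moment at which its call begins: read the wrist's pose just before it. get_calibration takes no time and is no camera call; for the wrist camera it gives the pose at the moment of the call.
- manip.close_job(): hands the job in; it is judged then, once.
The state is a dict: "time_s": time; "joint_pos": joint angles; "qd": joint speeds; "joint_efforts": joint torques, N m; "tool_pos": TCP position; "ee_rot": TCP orientation; "ft_force": force on the tool from outside, world axes, zero at the start; "torque": the same for the moment, N m; "gripper_width": finger opening in m; "finger_force": force on a finger pad.
Only numpy, scipy, OpenCV 4.12 (cv2) and the standard library are available. Lean on these libraries where they do the work, as an engineer would, in place of code of your own. Each camera call takes 0.05 s, during which the arm holds its last target. There are 200 camera calls.

### The job

The balance has been checked: put the five steel check weights back into their wooden block, each standing upright in the recess that fits it, so that they run in order of size from largest to smallest. One of them is still on the balance pan and another has been put into a recess that is too big for it, so move that one too. Do not knock any weight over, and leave the beaker and the vial where they stand.

Things in the scene. Friction and masses are not known exactly. Their poses are not given: they have to be found in the camera images.
- weight_a: The largest of five plain steel check weights: upright cylinder 46 mm across, 52 mm high, with a narrower knob (29 mm) on top, 76 mm high in all, 750 g. It starts standing on the balance's pan. Its own recess is 52 mm across, centred at y = +84.5 mm in the block's frame. Origin: centre of the underside; z up. Grip it round the cylinder.
- weight_b: The second largest of five plain steel check weights: upright cylinder 38 mm across, 44 mm high, with a narrower knob (24 mm) on top, 66 mm high in all, 440 g. It starts standing on the bench. Its own recess is 44 mm across, centred at y = +27.5 mm in the block's frame. Origin: centre of the underside; z up. Grip it round the cylinder.
- weight_c: The middle of five plain steel check weights: upright cylinder 30 mm across, 38 mm high, with a narrower knob (19 mm) on top, 58 mm high in all, 230 g. It starts standing on the bench. Its own recess is 36 mm across, centred at y = -21.5 mm in the block's frame. Origin: centre of the underside; z up. Grip it round the cylinder.
- weight_d: The second smallest of five plain steel check weights: upright cylinder 24 mm across, 34 mm high, with a narrower knob (15 mm) on top, 51 mm high in all, 130 g. It starts in the block, in the recess of weight_b. Its own recess is 30 mm across, centred at y = -63.5 mm in the block's frame. Origin: centre of the underside; z up. Grip it round the cylinder.
- weight_e: The smallest of five plain steel check weights: upright cylinder 17 mm across, 29 mm high, with a narrower knob (11 mm) on top, 43 mm high in all, 60 g. It starts standing on the bench. Its own recess is 23 mm across, centred at y = -99.0 mm in the block's frame. Origin: centre of the underside; z up. Grip it round the cylinder.
- weight_block: Pale wooden block, 80 (x) by 245 (y) by 30 mm high, fixed, at any yaw. Five round flat-bottomed recesses in a row along its y axis at x = 0, largest at the +y end, 14 mm deep (floors 16 mm above the bench), mouths slightly bevelled, each 6 mm wider than its weight. Origin: centre of the underside, on the bench.
- balance: Laboratory top-pan balance, fixed, about 212 mm (x) by 172 mm (y), its control panel to its -x; round metal pan 120 mm across, top 65 mm above the bench, centred at x = +34 mm, y = 0 in its frame. Origin: centre of the underside. It need not be touched.
- beaker: Bystander: small glass beaker, 45 mm across, 55 mm high, standing loose among the weights on the bench. Origin: centre of the underside.
- vial: Bystander: sample vial with a black cap, 23 mm across, 42 mm high, standing loose at the right of the weights. Origin: centre of the underside.

How it is judged:
At the end, for the whole second after the job is handed in: Each of the five weights stands upright (within 0.1 rad) on the floor of its own recess (underside less than 5 mm above the recess floor, centre within 8 mm of the recess centre along both block axes), released and at rest (x of weight_a in the frame of weight_block between -0.008 and 0.008 m and y of weight_a in the frame of weight_block between 0.0765 and 0.0925 m and z of each of weight_a, weight_b, weight_c, weight_d, weight_e in the frame of weight_block below 0.021 m and angle between each of weight_a, weight_b, weight_c, weight_d, weight_e's own z axis and vertical below 0.1 rad and linear speed of each of weight_a, weight_b, weight_c, weight_d, weight_e below 0.02 m/s and x of weight_b in the frame of weight_block between -0.008 and 0.008 m and y of weight_b in the frame of weight_block between 0.0195 and 0.0355 m and x of weight_c in the frame of weight_block between -0.008 and 0.008 m and y of weight_c in the frame of weight_block between -0.0295 and -0.0135 m and x of weight_d in the frame of weight_block between -0.008 and 0.008 m and y of weight_d in the frame of weight_block between -0.0715 and -0.0555 m and x of weight_e in the frame of weight_block between -0.008 and 0.008 m and y of weight_e in the frame of weight_block between -0.107 and -0.091 m); the robot touches nothing.
It fails at once if a weight is knocked over (leans more than 0.6 rad) (angle between any of weight_a, weight_b, weight_c, weight_d, weight_e's own z axis and vertical above 0.6 rad).
It fails at once if the beaker or the vial is moved more than 30 mm or upset (distance of any of beaker, vial from where it was at the start of the episode above 0.03 m or angle between any of beaker, vial's own z axis and vertical above 0.6 rad).
It also fails if it takes over 114 s, if anything falls off the work surface, if the arm or the gripper's body presses on something with over 40 N, if the wrist force passes 120 N, or if a joint passes its speed limit or range.

## Working session

There is one attempt and no reset: what is moved stays moved. The work goes in short steps, Python scripts to look and compute and a shell command to move; the robot and the scene stay as the last step left them, time stands still between calls to the robot, and variables do not carry over. Pictures are saved under pics/ and viewed, at most 14 in all, crops included, and the job is handed in when it is done.

```bash
ls; mkdir -p pics
python3 - <<'E'
from workcell import manip, readout, snapshot, get_calibration
import cv2
for n in("scene","side","wrist"):
    cv2.imwrite(f"pics/{n}0.png",snapshot(n)); c=get_calibration(n); print(n,c)
s=readout.observe(); print(s)
E
```

```text
nudge.py
pics
workcell.py
scene {'fx': 393.18138601780504, 'fy': 393.18138601780504, 'cx': 319.19736452593884, 'cy': 201.3202161027025, 'R': array([[ 0.39801585, -0.91731571, -0.01073654],
       [-0.60267597, -0.25263677, -0.7569388 ],
       [ 0.6916394 ,  0.30774429, -0.65339757]]), 't': array([-0.26253739,  0.34559526,  0.88777842])}
side {'fx': 463.7698378169646, 'fy': 463.7698378169646, 'cx': 317.6769891890767, 'cy': 193.05661062507193, 'R': array([[-0.99977946, -0.01941888, -0.00799602],
       [-0.01107974,  0.8111899 , -0.58467785],
       [ 0.01784008, -0.58446031, -0.81122615]]), 't': array([0.49897175, 0.09223482, 1.37048774])}
wrist {'fx': 299.713957311572, 'fy': 299.713957311572, 'cx': 319.43901458745205, 'cy': 196.29801038398793, 'R': array([[ 9.99998371e-01, -4.29535332e-04, -1.75336650e-03],
       [ 1.64436061e-04, -9.45567606e-01,  3.25425683e-01],
       [-1.79770839e-03, -3.25425441e-01, -9.45565995e-01]]), 't': array([-0.6487151 , -0.04388566,  0.38014959])}
{'time_s': 0.15, 'joint_pos': array([-0.09898181,  0.39906446,  0.04502723,  1.53756949, -0.01870356,
        1.20688139, -0.05068858]), 'qd': array([ 1.21124774e-03, -1.36171054e-03, -1.08487272e-03, -4.00835142e-03,
       -6.48485197e-05, -9.11368149e-04, -3.34450245e-04]), 'joint_efforts': array([ 2.78519030e-03, -4.75559378e+01,  1.36737496e+00, -2.54510736e+01,
        1.19318470e-02,  6.58601144e-03, -1.99015865e-06]), 'tool_pos': array([6.49474027e-01, 2.31566381e-05, 1.92083901e-01]), 'ee_rot': array([-2.22061277e+00, -2.22086948e+00,  1.77256103e-03]), 'ft_force': array([ 0.48664606, -0.53754902,  0.39985247]), 'torque': array([-0.00504733,  0.05651383, -0.03299528]), 'finger_force': 0.0, 'gripper_width': 0.08558734449416547}
```

View pics/scene0.png

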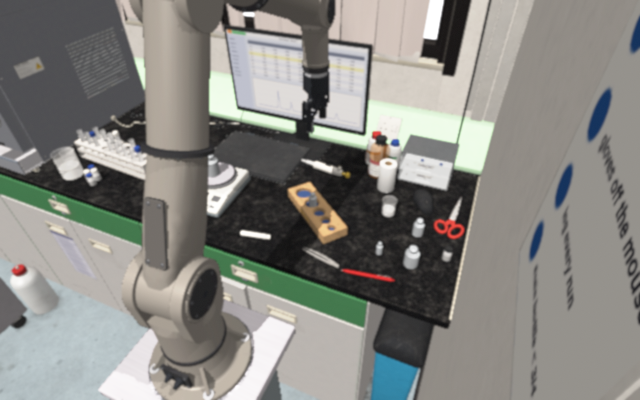

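View pics/side0.png

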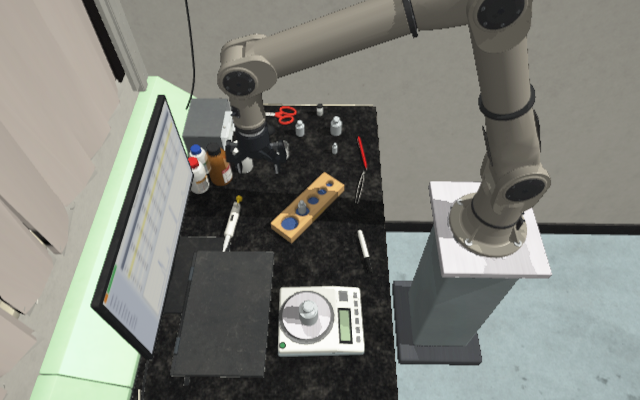

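Run:
```python
import cv2
a=cv2.imread("pics/side0.png"); b=cv2.imread("pics/scene0.png")
cv2.imwrite("pics/c1.png",cv2.resize(a[100:250,200:380],(720,600),interpolation=2))
cv2.imwrite("pics/c2.png",cv2.resize(b[140:290,280:480],(800,600),interpolation=2))
cv2.imwrite("pics/c3.png",cv2.resize(a[270:370,260:380],(600,500),interpolation=2))
```

```text
(no output)
```

View pics/c1.png

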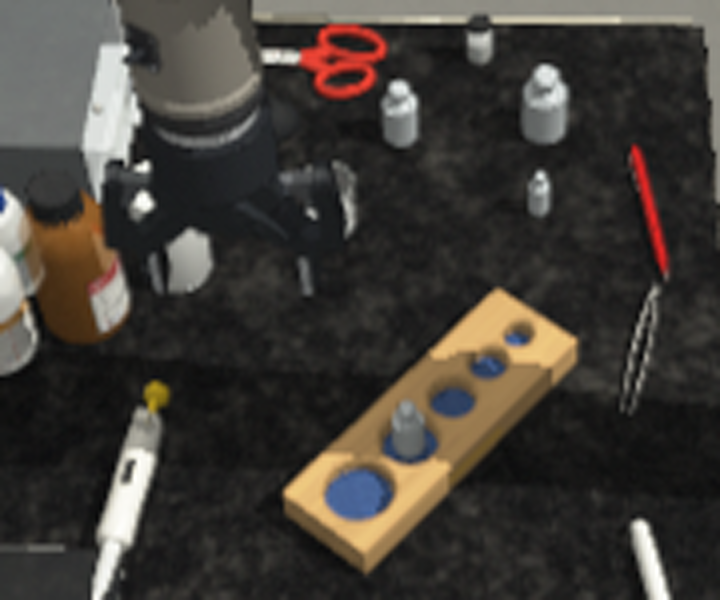

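View pics/c2.png

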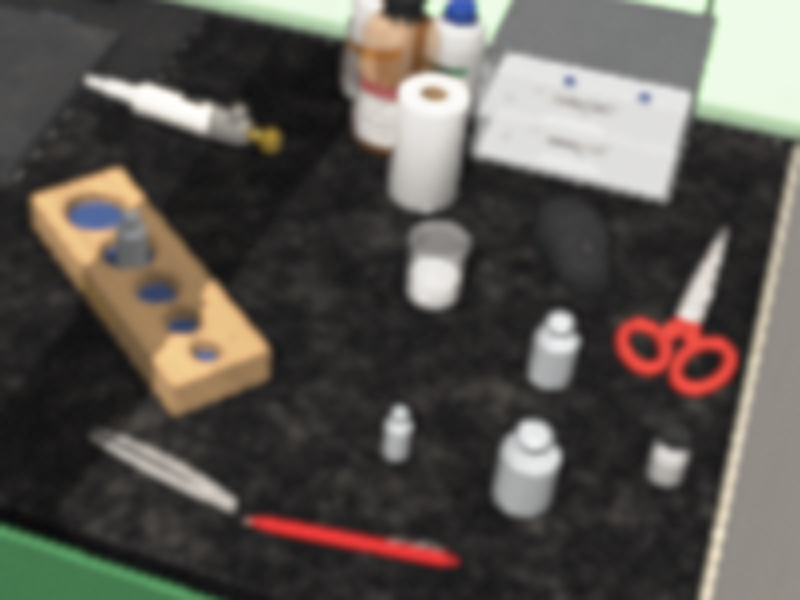

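View pics/wrist0.png

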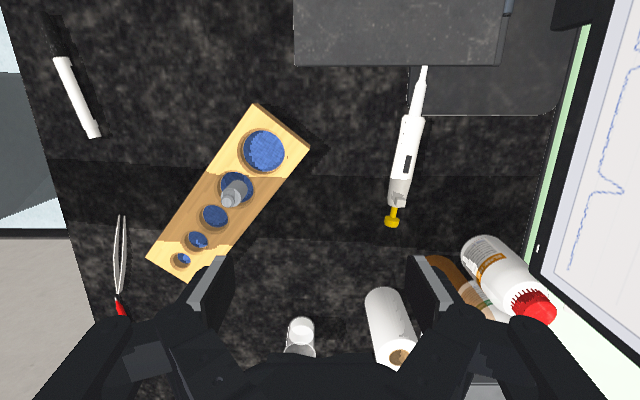

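View pics/c3.png

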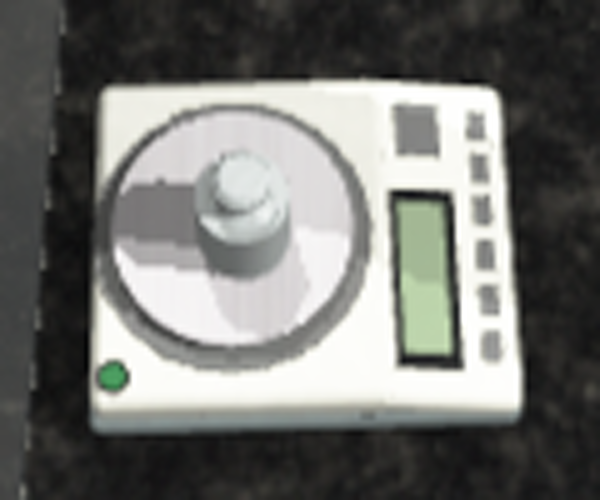

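```bash
cat > h.py <<'E'
import numpy as np, cv2
from workcell import manip, readout, snapshot, get_calibration
from scipy.spatial.transform import Rotation as Rn
def world(cal,u,v,z):
    R=np.array(cal["R"]);c=-R.T@cal["t"]
    d=R.T@np.array([(u-cal["cx"])/cal["fx"],(v-cal["cy"])/cal["fy"],1])
    return (c+d*(z-c[2])/d[2])
def pix(cal,X):
    p=np.array(cal["R"])@np.asarray(X)+cal["t"]; return p[0]/p[2]*cal["fx"]+cal["cx"],p[1]/p[2]*cal["fy"]+cal["cy"]
def tool(dst,yaw=None):
    """shift from measured TCP to dst in tool axes"""
    s=readout.observe();R=Rn.from_rotvec(s["ee_rot"]).as_matrix()
    return R.T@(np.asarray(dst)-s["tool_pos"]),R[:,1],s["time_s"]
E
python3 - <<'E'
from h import *
np.set_printoptions(precision=4,suppress=True)
S=get_calibration("side");C=get_calibration("scene");W=get_calibration("wrist")
f1=lambda u,v,z:world(S,200+(u+.5)/4-.5,100+(v+.5)/4-.5,z)
f2=lambda u,v,z:world(C,280+(u+.5)/4-.5,140+(v+.5)/4-.5,z)
for n,a,b,z in [("b",(546,70),(536,428),.066),("c",(398,87),(561,318),.058),("e",(541,174),(400,409),.043),("d",(406,406),(130,218),.067),("vial",(479,22),(670,443),.042)]:
    print(n,f1(*a,z),f2(*b,z))
print("beaker",f2(440,238,.055),f2(433,288,0.006))
print("a",world(S,260+243/5,270+165/5,.141))
for n,p in dict(A=(264,151),B=(237,188),C=(215.5,216),D=(198,240.5),E=(181.5,260)).items(): print(n,world(W,*p,.03))
for n,p in dict(A=(361,491),B=(411,443),C=(453,401),D=(490,365),E=(519,333)).items(): print(n,f1(*p,.03))
E
```

```text
b [ 0.4444 -0.3713  0.066 ] [ 0.4452 -0.3661  0.066 ]
c [ 0.5673 -0.3581  0.058 ] [ 0.5654 -0.3573  0.058 ]
e [ 0.4483 -0.2764  0.043 ] [ 0.4485 -0.274   0.043 ]
d [ 0.5471 -0.0291  0.067 ] [ 0.5384 -0.0297  0.067 ]
vial [ 0.5016 -0.4529  0.042 ] [ 0.4899 -0.4503  0.042 ]
beaker [ 0.6213 -0.2524  0.055 ] [ 0.6183 -0.2529  0.006 ]
a [0.5131 0.3115 0.141 ]
A [0.585  0.0191 0.03  ]
B [ 0.55   -0.0255  0.03  ]
C [ 0.5201 -0.0618  0.03  ]
D [ 0.4939 -0.0956  0.03  ]
E [ 0.4686 -0.124   0.03  ]
A [0.5791 0.0206 0.03  ]
B [ 0.5444 -0.0216  0.03  ]
C [ 0.5144 -0.0599  0.03  ]
D [ 0.4871 -0.0936  0.03  ]
E [ 0.4653 -0.1243  0.03  ]
```

The views show: weight b at side (336,117), c (299,121), e (335,143), d in recess B at (301,201), a on the pan at (309,303), vial (320,105), and the beaker at scene (389,207). The block is yawed about -39°. One gripper yaw, closing along the block's x, suits every weight. First I'll look at the block from above.

Careful with the scale: shifts go in shares of 0.2 m and turns go in shares of 4 rad. That gives: -0.105 m is -0.525, -0.028 m is -0.14, 0.675 rad is 0.1688.

```bash
echo '[{"dx": -0.14,"dy": -0.525,"dz": 0.115,"wz": 0.0375},{"dx": -0.14,"dy": -0.525,"dz": 0.115,"wz": 0.075},{"dx": -0.14,"dy": -0.525,"dz": 0.115,"wz": 0.1125},{"dx": -0.14,"dy": -0.525,"dz": 0.115,"wz": 0.15},{"dx": -0.14,"dy": -0.525,"dz": 0.115,"wz": 0.1688}]' > m.json && python3 nudge.py m.json 0.06 60; echo '[{},{},{},{}]' > m.json && python3 nudge.py m.json
python3 - <<'E'
from h import *
import pickle
c=get_calibration("wrist");i=snapshot("wrist");pickle.dump(c,open("w1.pkl","wb"))
cv2.imwrite("pics/w1.png",i);print(readout.observe()["tool_pos"],readout.observe()["ee_rot"])
cv2.imwrite("pics/w1c.png",cv2.resize(i[0:400,120:520],(600,600),interpolation=2))
E
```

```text
time_s: 0.65
tool_pos: [0.5441, -0.0282, 0.1697]
ee_rot: [-2.835, -1.354, 0.001]
ft_force: [-1.0, -0.2, -0.6]
gripper_width: 0.06
finger_force: 0.0
time_s: 1.05
tool_pos: [0.5451, -0.028, 0.1698]
ee_rot: [-2.831, -1.362, 0.0]
ft_force: [0.0, 0.2, -0.7]
gripper_width: 0.0605
finger_force: 0.0
[ 0.54509028 -0.02794791  0.1698584 ] [-2.83124788e+00 -1.36143422e+00 -3.52115366e-06]
```

View pics/w1c.png

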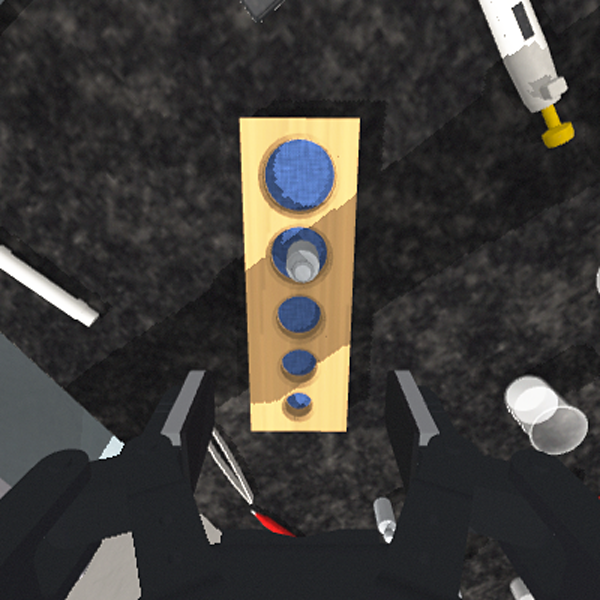

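```bash
cat >> h.py <<'E'
YS=dict(A=.0845,B=.0275,C=-.0215,D=-.0635,E=-.099)
def fitblock(P): # P: name->xy ; rigid fit
    n=list(P);p=np.array([P[k][:2] for k in n]);q=np.array([[0,YS[k]] for k in n])
    pc=p-p.mean(0);qc=q-q.mean(0)
    y=np.arctan2((qc[:,0]*pc[:,1]-qc[:,1]*pc[:,0]).sum(),(qc*pc).sum())
    R=np.array([[np.cos(y),-np.sin(y)],[np.sin(y),np.cos(y)]]);t=p.mean(0)-R@q.mean(0)
    return y,t,{k:t+R@[0,v] for k,v in YS.items()},p-(q@R.T+t)
E
python3 - <<'E'
from h import *
import pickle
np.set_printoptions(precision=4,suppress=True)
W=pickle.load(open("w1.pkl","rb"));f=lambda u,v,z:world(W,120+u/1.5-.17,v/1.5-.17,z)
P={k:f(*p,.03) for k,p in dict(A=(299,175),B=(299.5,253),C=(298.5,315),D=(298.5,362.5),E=(298.5,404.5)).items()}
y,t,Q,r=fitblock(P);print(y,t,Q);print(r)
print("corners",[f(*p,.03) for p in((240,118),(360,118),(250,432),(347,432))])
print("d knob",f(303,269.5,.067),"closing dir",Rn.from_rotvec(readout.observe()["ee_rot"]).as_matrix()[:,1])
E
```

```text
-0.6785016368494984 [ 0.5308 -0.0467] {'A': array([0.5838, 0.0191]), 'B': array([ 0.548 , -0.0253]), 'C': array([ 0.5173, -0.0634]), 'D': array([ 0.4909, -0.0961]), 'E': array([ 0.4686, -0.1238])}
[[-0.0012 -0.0012]
 [ 0.0004 -0.0001]
 [ 0.0002  0.0005]
 [ 0.0012  0.0016]
 [-0.0006 -0.0008]]
corners [array([0.575, 0.071, 0.03 ]), array([0.6372, 0.0212, 0.03  ]), array([ 0.4195, -0.1199,  0.03  ]), array([ 0.4832, -0.171 ,  0.03  ])]
d knob [ 0.5489 -0.0284  0.067 ] closing dir [ 0.7811 -0.6244 -0.    ]
```

Run:
```python
from h import *
import pickle
W=pickle.load(open("w1.pkl","rb"));i=cv2.imread("pics/w1.png")[75:295,270:370]
k=2.72;i=cv2.resize(i,None,fx=k,fy=k,interpolation=cv2.INTER_CUBIC)
out=[]
for t in((.5287,-.0497),(.5308,-.0467)):
    j=i.copy();y=-.6785;R=np.array([[np.cos(y),-np.sin(y)],[np.sin(y),np.cos(y)]])
    def dr(q,z,col):
        p=np.array([[(a-(270 if n==0 else 75)+.5)*k-.5 for n,a in enumerate(pix(W,[*(R@c+t),z]))] for c in q])
        cv2.polylines(j,[np.round(p*8).astype(np.int32)],True,col,1,cv2.LINE_AA,3)
    dr([(-.04,-.1225),(.04,-.1225),(.04,.1225),(-.04,.1225)],.03,(0,0,255))
    th=np.linspace(0,2*np.pi,60)
    for yy,d in((.0845,52),(.0275,44),(-.0215,36),(-.0635,30),(-.099,23)):
        c=[(d/2000*np.cos(a),yy+d/2000*np.sin(a)) for a in th]
        dr(c,.03,(0,255,0));dr(c,.016,(0,0,255))
    out.append(j)
cv2.imwrite("pics/ov.png",np.hstack(out));print(np.hstack(out).shape)
```

```text
(598, 544, 3)
```

View pics/ov.png

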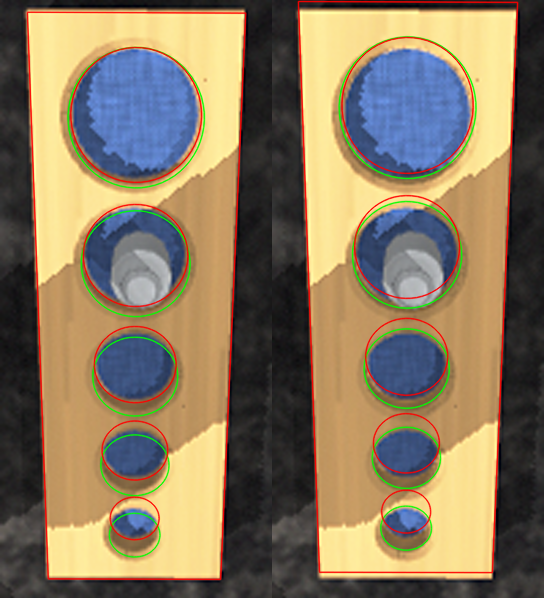

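Run:
```python
from h import *
import pickle
W=pickle.load(open("w1.pkl","rb"))
d=world(W,270+138/2.72,75+290/2.72,.067);print(d,world(W,320.9,180.5,.067))
R=Rn.from_rotvec(readout.observe()["ee_rot"]).as_matrix()
print("to d",tool([*d[:2],.035])[0])
print("d->D",R.T@(np.array([.4888,-.0991,0])-[*d[:2],0]))
```

```text
[ 0.54671043 -0.02943593  0.067     ] [ 0.54754832 -0.02864489  0.067     ]
to d [-0.00015224  0.00219713  0.13485835]
d->D [-9.05741973e-02 -1.73626704e-03 -1.00456122e-06]
```

In the tool's units: 0.135 m is 0.675, 0.002 m is 0.01.

```bash
echo '[{"dy": 0.01,"dz": 0.2},{"dy": 0.01,"dz": 0.4},{"dy": 0.01,"dz": 0.575},{"dy": 0.01,"dz": 0.675},{"dy": 0.01,"dz": 0.675}]' > m.json && python3 nudge.py m.json ; echo '[{},{},{},{},{}]' > m.json && python3 nudge.py m.json 0.01 40
python3 - <<'E'
from h import *
i=snapshot("wrist");cv2.imwrite("pics/g_d.png",i);c=get_calibration("wrist")
print(pix(c,readout.observe()["tool_pos"]),readout.observe()["finger_force"])
cv2.imwrite("pics/g_dc.png",cv2.resize(i[100:350,220:420],(480,600),interpolation=2))
E
```

```text
time_s: 1.6
tool_pos: [0.5436, -0.0292, 0.0319]
ee_rot: [-2.829, -1.36, 0.01]
ft_force: [0.1, -0.2, 0.1]
gripper_width: 0.06
finger_force: 0.0
time_s: 2.1
tool_pos: [0.5471, -0.0292, 0.0357]
ee_rot: [2.831, 1.36, 0.002]
ft_force: [-0.5, -0.1, -0.4]
gripper_width: 0.0098
finger_force: 0.0
(np.float64(318.2170856686423), np.float64(224.99247681933215)) 0.0
```

View pics/g_dc.png

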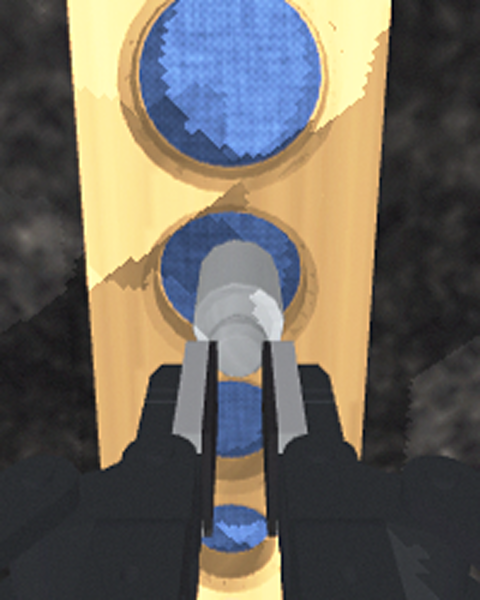

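The fingers shut to 10 mm without touching d: they appear to end just above and behind its knob. I'll compare the true tip position with the reported TCP in the side view.

Run:
```python
from h import *
s=readout.observe();print(s["tool_pos"],s["ft_force"],s["gripper_width"])
i=snapshot("side");c=get_calibration("side");u,v=pix(c,s["tool_pos"]);print(u,v)
x0,y0=int(u)-50,int(v)-65
j=cv2.resize(i[y0:y0+100,x0:x0+100],(600,600),interpolation=cv2.INTER_CUBIC)
for z in(0,.045): 
    a,b=pix(c,s["tool_pos"]+[0,0,z]);cv2.drawMarker(j,(int((a-x0+.5)*6),int((b-y0+.5)*6)),(0,0,255),0,15,1)
cv2.imwrite("pics/s2.png",j)
```

```text
[ 0.54693751 -0.02920788  0.03546323] [ 0.11147871  0.56771294 -0.91963506] 0.010180708813723634
301.55946204178275 207.20379157713205
```

View pics/s2.png

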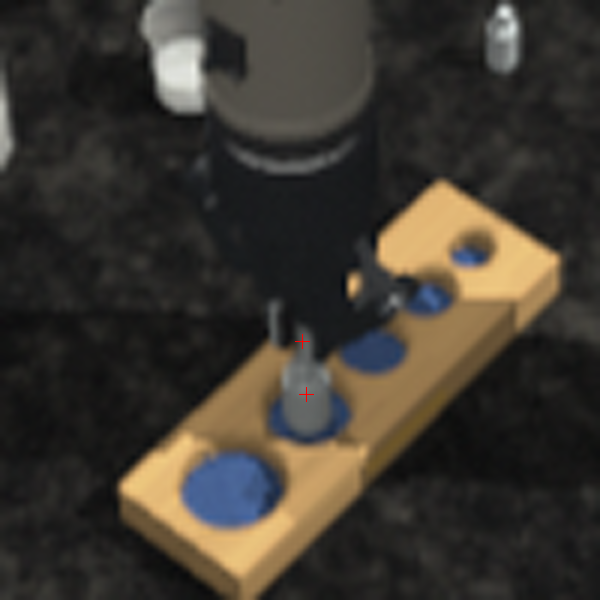

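The TCP mark falls on d's cylinder at (306,394). The visible finger end is at about (275,340), so the tips are about 45 mm above the reported TCP. I'll open, go lower with care and try the grip again.

In the tool's units: 0.026 m is 0.13, 0.01 m is 0.05.

```bash
echo '[{},{},{}]' > m.json && python3 nudge.py m.json 0.06 40 | tail -3; echo '[{"dz": 0.05},{"dz": 0.1},{"dz": 0.13},{"dz": 0.13},{"dz": 0.13}]' > m.json && python3 nudge.py m.json
echo '[{"dz": 0.015},{"dz": 0.03},{"dz": 0.045},{"dz": 0.045},{"dz": 0.045}]' > m.json && python3 nudge.py m.json
echo '[{"dz": 0.01},{"dz": 0.02},{"dz": 0.02},{"dz": 0.02}]' > m.json && python3 nudge.py m.json
echo '[{},{},{},{},{}]' > m.json && python3 nudge.py m.json 0.005 20
python3 - <<'E'
from h import *
i=snapshot("wrist");cv2.imwrite("pics/g2.png",i)
k=snapshot("side")[140:240,250:350]
cv2.imwrite("pics/g2c.png",np.hstack([cv2.resize(i[120:320,250:390],(420,600),interpolation=2),cv2.resize(k,(380,600)[:1]+(380,),interpolation=2) if 0 else cv2.copyMakeBorder(cv2.resize(k,(380,380),interpolation=2),0,220,0,0,0)]))
E
```

```text
ft_force: [0.3, 0.3, -0.3]
gripper_width: 0.0534
finger_force: 0.0
time_s: 3.0
tool_pos: [0.5464, -0.0293, 0.0085]
ee_rot: [-2.832, -1.36, 0.001]
ft_force: [0.4, 0.5, 0.2]
gripper_width: 0.0603
finger_force: 0.0
time_s: 3.5
tool_pos: [0.5466, -0.0292, -0.0001]
ee_rot: [2.832, 1.361, -0.0]
ft_force: [0.5, -0.2, 0.5]
gripper_width: 0.0599
finger_force: 0.0
time_s: 3.9
tool_pos: [0.5465, -0.0292, -0.0041]
ee_rot: [-2.832, -1.361, 0.0]
ft_force: [0.7, 0.3, -0.3]
gripper_width: 0.0601
finger_force: 0.0
time_s: 4.4
tool_pos: [0.5467, -0.0292, -0.0039]
ee_rot: [2.832, 1.361, 0.0]
ft_force: [-0.4, 0.3, 1.8]
gripper_width: 0.0229
finger_force: 19.7
```

View pics/g2c.png

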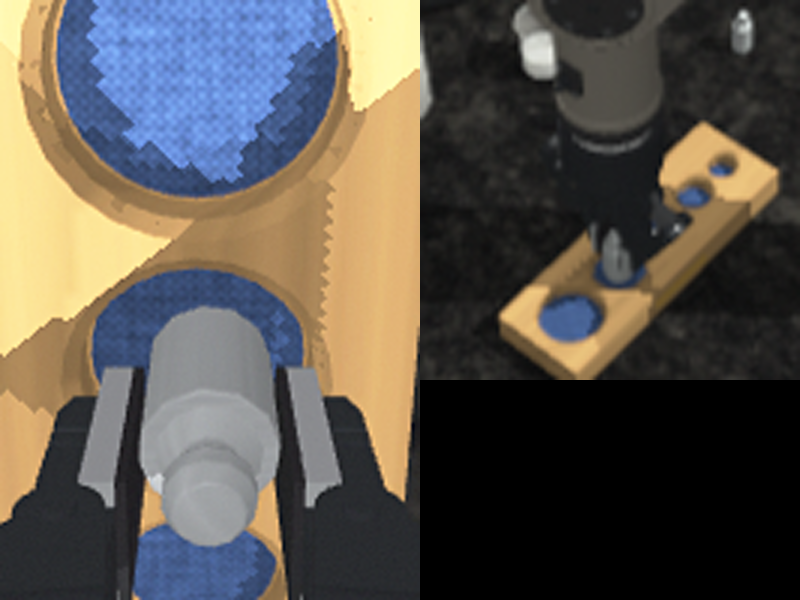

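Now d is gripped: width 23 mm at 20 N, with the pads around its cylinder. I'll lift it, shift it to recess D, and lower it.

In the tool's units: -0.0906 m is -0.453, -0.03 m is -0.15.

```bash
echo '[{"dz": -0.05},{"dz": -0.15},{"dx": -0.2,"dy": -0.005,"dz": -0.15},{"dx": -0.4,"dy": -0.01,"dz": -0.15},{"dx": -0.453,"dy": -0.01,"dz": -0.15}]' > m.json && python3 nudge.py m.json - 40 ; echo '[{},{},{}]' > m.json && python3 nudge.py m.json
python3 - <<'E'
from h import *
i=snapshot("wrist");cv2.imwrite("pics/p_d.png",i)
cv2.imwrite("pics/p_dc.png",cv2.resize(i[60:310,220:420],(480,600),interpolation=2))
print(readout.observe()["tool_pos"])
E
```

```text
time_s: 5.0
tool_pos: [0.4845, -0.1027, 0.026]
ee_rot: [2.835, 1.353, -0.006]
ft_force: [-1.8, 0.2, -1.3]
gripper_width: 0.0222
finger_force: 39.3
time_s: 5.3
tool_pos: [0.4898, -0.0972, 0.0261]
ee_rot: [2.83, 1.364, 0.002]
ft_force: [-0.0, 0.4, -1.2]
gripper_width: 0.0226
finger_force: 39.3
[ 0.48969328 -0.09724828  0.02604159]
```

View pics/p_dc.png

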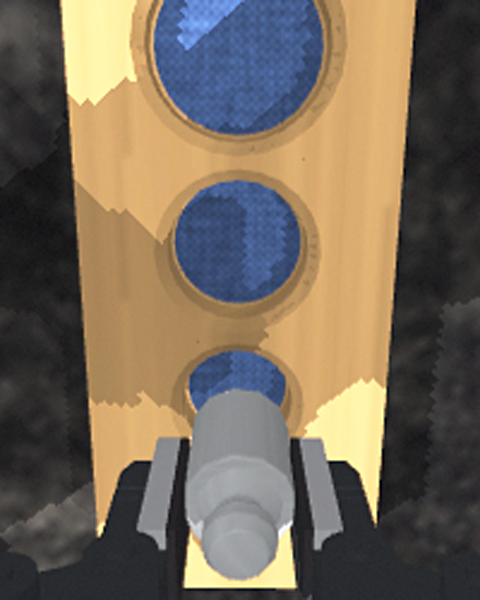

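Weight d hangs at (240,490), in line with recess D at (238,390). I'll lower it, checking the residual offset.

In the tool's units: 0.01 m is 0.05, 0.005 m is 0.025.

```bash
echo '[{"dz": 0.025},{"dz": 0.05},{"dz": 0.05},{"dz": 0.05}]' > m.json && python3 nudge.py m.json; python3 -c "
from h import *
print(tool([.4888,-.0991,-.004]),tool([.4888+.0003,-.0991,-.004])[0])"
```

```text
time_s: 5.75
tool_pos: [0.4882, -0.0986, 0.0155]
ee_rot: [-2.831, -1.361, 0.001]
ft_force: [0.2, 0.1, 0.2]
gripper_width: 0.022
finger_force: 39.3
(array([-4.00368819e-05,  7.98400309e-04,  1.95279239e-02]), array([ 7.80834453e-01, -6.24737711e-01, -5.92088506e-04]), 5.75) [0.00014738 0.00103265 0.01952771]
```

In the tool's units: 0.019 m is 0.095, 0.015 m is 0.075.

```bash
echo '[{"dz": 0.025},{"dz": 0.05},{"dz": 0.075},{"dz": 0.095},{"dz": 0.095}]' > m.json && python3 nudge.py m.json; echo '[{},{},{},{}]' > m.json && python3 nudge.py m.json; echo '[{},{},{},{}]' > m.json && python3 nudge.py m.json 0.06; echo '[{"dz": -0.1},{"dz": -0.3},{"dz": -0.5},{"dz": -0.7},{"dz": -0.7}]' > m.json && python3 nudge.py m.json
python3 - <<'E'
from h import *
import pickle
i=snapshot("wrist");cv2.imwrite("pics/a_d.png",i);pickle.dump(get_calibration("wrist"),open("w2.pkl","wb"))
print(tool([.448,-.275,.13]))
E
```

```text
time_s: 6.25
tool_pos: [0.4882, -0.0987, -0.0035]
ee_rot: [-2.831, -1.36, 0.001]
ft_force: [0.4, 0.5, -0.6]
gripper_width: 0.0224
finger_force: 39.5
time_s: 6.65
tool_pos: [0.4885, -0.0987, -0.003]
ee_rot: [2.831, 1.361, 0.0]
ft_force: [-0.0, 0.5, -1.3]
gripper_width: 0.0221
finger_force: 39.5
time_s: 7.05
tool_pos: [0.4886, -0.0987, -0.003]
ee_rot: [2.832, 1.361, 0.0]
ft_force: [-0.1, -0.2, 0.4]
gripper_width: 0.0598
finger_force: 0.0
time_s: 7.55
tool_pos: [0.4931, -0.0994, 0.1426]
ee_rot: [2.826, 1.358, 0.016]
ft_force: [0.1, 0.1, -0.2]
gripper_width: 0.0597
finger_force: 0.0
(array([-0.16421909,  0.07640909,  0.00964967]), array([ 0.78068895, -0.62489443,  0.0056323 ]), 7.6)
```

Careful with the scale: shifts go in shares of 0.2 m and turns go in shares of 4 rad. That gives: -0.156 m is -0.78, -0.14 m is -0.7.

```bash
echo '[{"dx": -0.175,"dy": 0.125},{"dx": -0.35,"dy": 0.25},{"dx": -0.525,"dy": 0.4},{"dx": -0.7,"dy": 0.55,"dz": -0.025},{"dx": -0.78,"dy": 0.625,"dz": -0.05}]' > m.json && python3 nudge.py m.json; echo '[{},{},{},{}]' > m.json && python3 nudge.py m.json
python3 - <<'E'
from h import *
import pickle
c=get_calibration("wrist");i=snapshot("wrist");cv2.imwrite("pics/w3.png",i);pickle.dump(c,open("w3.pkl","wb"))
for n,p in dict(b=(.4445,-.369,.066),c=(.566,-.358,.058),e=(.448,-.275,.043)).items(): print(n,pix(c,p))
j=cv2.imread("pics/a_d.png")
cv2.imwrite("pics/w3c.png",cv2.resize(i[0:300,120:520],(800,600),interpolation=2))
E
```

```text
time_s: 8.1
tool_pos: [0.4861, -0.3034, 0.1455]
ee_rot: [2.835, 1.353, -0.005]
ft_force: [-0.6, -0.1, 0.3]
gripper_width: 0.06
finger_force: 0.0
time_s: 8.5
tool_pos: [0.4886, -0.2966, 0.1463]
ee_rot: [-2.828, -1.364, 0.0]
ft_force: [0.4, 0.1, -0.3]
gripper_width: 0.0598
finger_force: 0.0
b (np.float64(329.2613309808072), np.float64(268.5073665129436))
c (np.float64(424.0803371116455), np.float64(185.71137096359607))
e (np.float64(273.1634000585342), np.float64(189.60477256756954))
```

View pics/w3c.png

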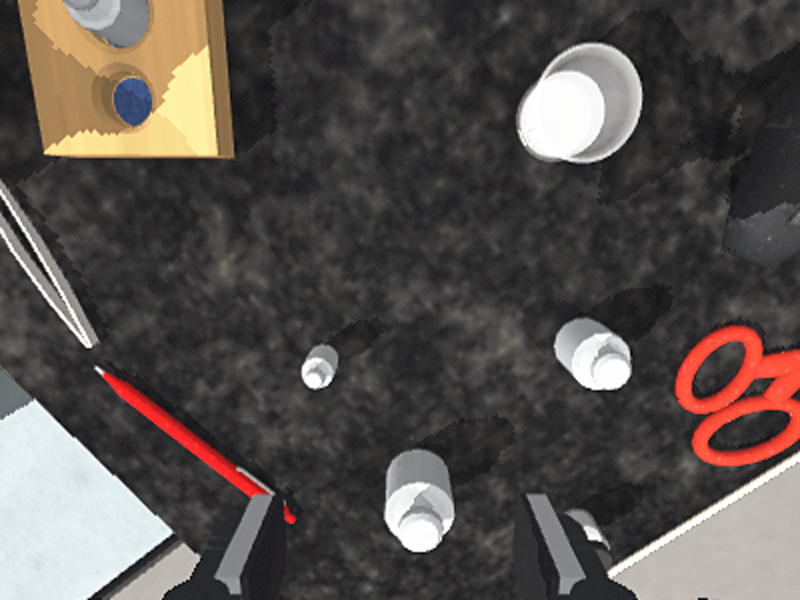

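Run:
```python
from h import *
import pickle
np.set_printoptions(precision=4,suppress=True)
W=pickle.load(open("w3.pkl","rb"));f=lambda u,v,z:world(W,120+u/2-.25,v/2-.25,z)
for n,p in dict(e=(317,379,.043),c=(611,372,.058),b=(421,534,.066),E=(126,97,.03),cor1=(44,155,.03),cor2=(219,157,.03)).items():
    print(n,f(*p))
print("expect corners (.4195,-.1199),(.4832,-.171)")
e=f(317,379,.043);print("toe",tool([*e[:2],-.028])[0])
```

```text
e [ 0.4522 -0.2779  0.043 ]
c [ 0.5668 -0.3587  0.058 ]
b [ 0.4465 -0.368   0.066 ]
E [ 0.4684 -0.1268  0.03  ]
cor1 [ 0.421  -0.1199  0.03  ]
cor2 [ 0.4835 -0.1708  0.03  ]
expect corners (.4195,-.1199),(.4832,-.171)
toe [-0.0079 -0.0402  0.1745]
```

e knob at (317,379), c at (611,372), b at (421,534). d stands in its recess at top left. The wrist measurements agree with the earlier ones, so I'll pick e.

In the tool's units: 0.11 m is 0.55, 0.09 m is 0.45.

```bash
echo '[{"dx": -0.04,"dy": -0.2,"dz": 0.05},{"dx": -0.04,"dy": -0.2,"dz": 0.25},{"dx": -0.04,"dy": -0.2,"dz": 0.45},{"dx": -0.04,"dy": -0.2,"dz": 0.55},{"dx": -0.04,"dy": -0.2,"dz": 0.55}]' > m.json && python3 nudge.py m.json>/dev/null; echo '[{"dz": 0.1},{"dz": 0.2},{"dz": 0.275},{"dz": 0.32},{"dz": 0.32}]' > m.json && python3 nudge.py m.json; echo '[{},{},{},{},{}]' > m.json && python3 nudge.py m.json 0.005 25; python3 -c "
from h import *
print(tool([.4522,-.2779,-.028])[0])
i=snapshot('wrist');cv2.imwrite('pics/g_e.png',i)"
```

```text
time_s: 9.55
tool_pos: [0.4525, -0.2795, -0.0271]
ee_rot: [-2.831, -1.361, 0.0]
ft_force: [0.6, -0.6, -0.6]
gripper_width: 0.0598
finger_force: 0.0
time_s: 10.05
tool_pos: [0.4529, -0.2801, -0.0262]
ee_rot: [2.831, 1.36, 0.002]
ft_force: [-1.0, 1.0, 6.6]
gripper_width: 0.0159
finger_force: 24.5
[ 0.00130315 -0.00190676  0.00179984]
```

In the tool's units: 0.09 m is 0.45, -0.06 m is -0.3.

```bash
echo '[{"dz": -0.15},{"dz": -0.3},{"dx": 0.15,"dy": -0.1,"dz": -0.3},{"dx": 0.3,"dy": -0.2,"dz": -0.3},{"dx": 0.45,"dy": -0.3,"dz": -0.3}]' > m.json && python3 nudge.py m.json - 40; echo '[{"dx": 0.125,"dy": -0.075},{"dx": 0.1865,"dy": -0.123},{"dx": 0.1865,"dy": -0.123},{"dx": 0.1865,"dy": -0.123},{"dx": 0.1865,"dy": -0.123}]' > m.json && python3 nudge.py m.json;echo '[{},{}]' > m.json && python3 nudge.py m.json >/dev/null
python3 - <<'E'
from h import *
print(tool([.4666,-.1268,-.010]),readout.observe()["tool_pos"],readout.observe()["gripper_width"])
i=snapshot("wrist");cv2.imwrite("pics/p_e.png",i);c=get_calibration("wrist")
print(pix(c,[.4672,-.1268,.03]),pix(c,[.4672,-.1268,.016]))
# rows: wood/blue/grey classification along the column & rows near recess
h=cv2.cvtColor(i,cv2.COLOR_BGR2HSV)
for v in range(150,250,6): print(v,''.join('B' if 95<a<125 and s>90 else 'W' if 5<a<30 and s>60 else 'g' if vv>100 else '.' for a,s,vv in h[v,280:360:2].tolist()))
E
```

```text
time_s: 10.6
tool_pos: [0.4619, -0.1712, 0.0333]
ee_rot: [2.832, 1.359, 0.001]
ft_force: [0.4, -0.3, -1.9]
gripper_width: 0.0149
finger_force: 39.1
time_s: 11.1
tool_pos: [0.4657, -0.1293, 0.033]
ee_rot: [2.832, 1.357, -0.0]
ft_force: [-0.3, -0.6, -0.3]
gripper_width: 0.0149
finger_force: 39.1
(array([ 0.00206888, -0.00046242,  0.04290019]), array([ 7.79599493e-01, -6.26278343e-01,  2.57923014e-04]), 11.3) [ 0.46566264 -0.12868754  0.03290081] 0.015121528586160959
(np.float64(318.4041628780998), np.float64(220.1058122909815)) (np.float64(318.44281033274297), np.float64(212.20569926027358))
150 WWWWWWWWWWgBBBgggggggggggBB.WWWWWWWWWWWW
156 WWWWWWWWWBBggggggggggggggggBBWWWWWWWWWWW
162 WWWWWWWWWBggggggggggggggggggBgWWWWWWWWWW
168 WWWWWWWWWBgggggggggggggggggggWWWWWWWWWWW
174 WWWWWWWWWgggggggggggggggggggggWWWWWWWWWW
180 WWWWWWWWWggggggggggggggggggggWWWWWWWWWWW
186 WWWWWWWWWWWgggggggggggggggggWWWWWWWWWWWW
192 WWWWWWWWWWWWWgggggggggggggWWWWWWWWWWWWWW
198 WWWWWWWWWWWWWWWWWWWWWWWWWWWWWWWWWWWWWWWW
204 WWWWWWWWWWWWWWBBBBBBBBBgWWWWWWWWWWWWWWWW
210 WWWWWWWWWWWWBBBBBBBBBBBBBBWWWWWWWWWWWWWW
216 WWWWWWWWWWWWBBBBBBBBBBBBBBWWWWWWWWWWWWWW
222 WWWWWWWWWWWWWWgBBBBBBBBgWWWWWWWWWWWWWWWW
228 WWWWWWWWWWWWWWWWWWWWWWWWWWWWWWWWWWWWWWWW
234 WWWWWWWWWWWWWWWggggggggggWWWWWWWWWWWWWWW
240 WWWWWWWWWWWWWggggggggggggggWWWWWWWWWWWWW
246 WWWWWWggggg..gggggggggggggg..gggggWWWWWW
```

In the tool's units: 0.03 m is 0.15, -0.0013 m is -0.0065.

```bash
echo '[{"dx": 0.004,"dy": -0.0065},{"dx": 0.004,"dy": -0.0065,"dz": 0.05},{"dx": 0.004,"dy": -0.0065,"dz": 0.1},{"dx": 0.004,"dy": -0.0065,"dz": 0.13},{"dx": 0.004,"dy": -0.0065,"dz": 0.15}]' > m.json && python3 nudge.py m.json; echo '[{"dz": 0.02},{"dz": 0.04},{"dz": 0.05},{"dz": 0.05},{"dz": 0.05}]' > m.json && python3 nudge.py m.json
```

```text
time_s: 11.85
tool_pos: [0.4645, -0.126, 0.0017]
ee_rot: [-2.831, -1.36, 0.002]
ft_force: [-0.1, -0.0, -0.2]
gripper_width: 0.0152
finger_force: 39.1
time_s: 12.35
tool_pos: [0.4655, -0.1262, -0.0069]
ee_rot: [2.831, 1.361, 0.001]
ft_force: [-1.3, 0.0, -0.7]
gripper_width: 0.0152
finger_force: 39.1
```

In the tool's units: 0.002 m is 0.01, 0.001 m is 0.005.

```bash
echo '[{"dz": 0.005},{"dz": 0.01},{"dz": 0.01},{"dz": 0.01}]' > m.json && python3 nudge.py m.json;echo '[{},{},{},{}]' > m.json && python3 nudge.py m.json 0.05; echo '[{"dz": -0.1},{"dz": -0.3},{"dx": -0.1,"dy": 0.05,"dz": -0.5},{"dx": -0.25,"dy": 0.15,"dz": -0.6},{"dx": -0.4,"dy": 0.25,"dz": -0.6}]' > m.json && python3 nudge.py m.json;echo '[{},{},{},{}]' > m.json && python3 nudge.py m.json
python3 - <<'E'
from h import *
import pickle
c=get_calibration("wrist");i=snapshot("wrist");cv2.imwrite("pics/a_e.png",i)
print("b",tool([.4465,-.368,-.024])[0])
def asc(u0,u1,v0,v1,st=2):
  h=cv2.cvtColor(i,cv2.COLOR_BGR2HSV)
  for v in range(v0,v1,4): print(v,''.join('B' if 95<a<125 and s>90 else 'W' if 5<a<30 and s>60 else 'g' if vv>100 else '.' for a,s,vv in h[v,u0:u1:st].tolist()))
u,v=map(int,pix(c,[.4666,-.1268,.03]));print(u,v);asc(u-36,u+36,max(0,v-40),v+36)
E
```

```text
time_s: 12.75
tool_pos: [0.4657, -0.1262, -0.008]
ee_rot: [-2.832, -1.36, -0.001]
ft_force: [-2.7, 0.4, 8.9]
gripper_width: 0.0152
finger_force: 44.3
time_s: 13.15
tool_pos: [0.4652, -0.1262, -0.0092]
ee_rot: [-2.832, -1.361, 0.0]
ft_force: [-0.6, 0.2, 0.1]
gripper_width: 0.0499
finger_force: 0.0
time_s: 13.65
tool_pos: [0.4571, -0.2215, 0.1145]
ee_rot: [2.826, 1.361, 0.009]
ft_force: [0.7, -1.1, -0.2]
gripper_width: 0.05
finger_force: 0.0
time_s: 14.05
tool_pos: [0.4544, -0.2184, 0.1104]
ee_rot: [-2.829, -1.363, 0.001]
ft_force: [-0.7, -0.6, 0.2]
gripper_width: 0.0501
finger_force: 0.0
b [-0.12184455  0.08708098  0.13438889]
260 96
56 WWWWWWWWWgggggggggggggggggBWWWWWWWWW
60 WWWWWWWWWWWgggggggggggggggWWWWWWWWWW
64 WWWWWWWWWWWWWWggggggggggWWWWWWWWWWWW
68 WWWWWWWWWWWWWWWWWg.BgWWWWWWWWWWWWWWW
72 WWWWWWWWWWWWWWWWWWWWWWWWWWWWWWWWWWWW
76 WWWWWWWWWWWWWWWWWWWWWWWWWWWWWWWWWWWW
80 WWWWWWWWWWWWWWWWWWWWWWWWWWWWWWWWWWWW
84 WWWWWWWWWWWWWWWWWgBBBBWWWWWWWWWWWWWW
88 WWWWWWWWWWWWWWgggggggggBBWWWWWWWWWWW
92 WWWWWWWWWWWWgggggggggggggBWWWWWWWWWW
96 WWWWWWWWWWWWgggggggggggggBWWWWWWWWWW
100 WWWWWWWWWWWWgggggggggggggBWWWWWWWWWW
104 WWWWWWWWWWWWWgggggggggggBWWWWWWWWWWW
108 WWWWWWWWWWWWWWWWWgggggWWWWWWWWWWWWWW
112 WWWWWWWWWWWWWWWWWWWWWWWWWWWWWWWWWWWW
116 WWWWWWWWWWWWWWWWWWWWWWWWWWWWWWWWWWWW
120 WWWWWWWWWWWWWWWWWWWWWWWWWWWWWWWWWWWW
124 WWWWWWWWWWWWWWWWWWWWWWWWWWWWWWWWWWWW
128 ....................................
```

Weight e is seated: it sits within recess E in the pixel map, and it took floor contact at release. Now b.

In the tool's units: -0.122 m is -0.61, -0.09 m is -0.45.

```bash
echo '[{"dx": -0.15,"dy": 0.1},{"dx": -0.3,"dy": 0.2},{"dx": -0.45,"dy": 0.325},{"dx": -0.61,"dy": 0.435,"dz": 0.05},{"dx": -0.61,"dy": 0.435,"dz": 0.15}]' > m.json && python3 nudge.py m.json 0.07; echo '[{},{"dz": 0.15},{"dz": 0.3},{"dz": 0.425},{"dz": 0.5}]' > m.json && python3 nudge.py m.json; echo '[{},{},{}]' > m.json && python3 nudge.py m.json;  echo '[{},{},{},{},{}]' > m.json && python3 nudge.py m.json 0.02 40; python3 -c "
from h import *
print(tool([.4465,-.368,-.024])[0]);print(tool([.5460,-.0283,-.006])[0])"
```

```text
time_s: 14.6
tool_pos: [0.4457, -0.3766, 0.0823]
ee_rot: [2.829, 1.349, -0.001]
ft_force: [-0.2, -0.2, -0.4]
gripper_width: 0.0699
finger_force: 0.0
time_s: 15.1
tool_pos: [0.4462, -0.3668, -0.0205]
ee_rot: [-2.827, -1.363, 0.0]
ft_force: [-0.2, 0.2, -0.4]
gripper_width: 0.0701
finger_force: 0.0
time_s: 15.4
tool_pos: [0.4474, -0.3701, -0.0175]
ee_rot: [2.829, 1.36, 0.003]
ft_force: [-0.6, -0.3, 0.2]
gripper_width: 0.0698
finger_force: 0.0
time_s: 15.9
tool_pos: [0.446, -0.3694, -0.0181]
ee_rot: [-2.831, -1.36, -0.001]
ft_force: [-1.1, 1.3, 4.9]
gripper_width: 0.0368
finger_force: 39.7
[ 0.00144257 -0.0004783   0.00590334]
[ 0.32882175 -0.1351119  -0.01190117]
```

In the tool's units: -0.1 m is -0.5, 0.02 m is 0.1.

```bash
echo '[{},{"dz": -0.15},{"dz": -0.3},{"dz": -0.5},{"dx": 0.1,"dy": -0.05,"dz": -0.5}]' > m.json && python3 nudge.py m.json - 70; echo '[{"dx": 0.175,"dy": -0.075},{"dx": 0.35,"dy": -0.15},{"dx": 0.525,"dy": -0.225},{"dx": 0.7,"dy": -0.3},{"dx": 0.875,"dy": -0.375}]' > m.json && python3 nudge.py m.json >/dev/null; echo '[{"dx": 0.175,"dy": -0.075},{"dx": 0.35,"dy": -0.15},{"dx": 0.525,"dy": -0.2},{"dx": 0.6,"dy": -0.225},{"dx": 0.662,"dy": -0.2545}]' > m.json && python3 nudge.py m.json; echo '[{},{},{},{}]' > m.json && python3 nudge.py m.json
cat >> h.py <<'E'
def asc(i,u0,u1,v0,v1,st=2):
  h=cv2.cvtColor(i,cv2.COLOR_BGR2HSV)
  for v in range(max(0,v0),min(400,v1),4): print(v,''.join('B' if 95<a<125 and s>90 else 'W' if 5<a<30 and s>60 else 'g' if vv>100 else '.' for a,s,vv in h[v,u0:u1:st].tolist()))
E
python3 - <<'E'
from h import *
c=get_calibration("wrist");i=snapshot("wrist");cv2.imwrite("pics/p_b.png",i)
print(tool([.5460,-.0283,-.002])[0])
u,v=map(int,pix(c,[.546,-.0283,.03]));print(u,v);asc(i,u-50,u+50,v-40,v+60)
E
```

```text
time_s: 16.4
tool_pos: [0.4524, -0.3542, 0.0864]
ee_rot: [2.825, 1.347, 0.006]
ft_force: [1.5, -1.1, -3.4]
gripper_width: 0.0357
finger_force: 71.9
time_s: 17.4
tool_pos: [0.5442, -0.0279, 0.0804]
ee_rot: [-2.831, -1.363, 0.002]
ft_force: [0.3, 0.3, -4.4]
gripper_width: 0.0361
finger_force: 71.7
time_s: 17.8
tool_pos: [0.5441, -0.0308, 0.0809]
ee_rot: [2.833, 1.357, -0.001]
ft_force: [-0.1, -0.4, -4.5]
gripper_width: 0.0359
finger_force: 71.7
[2.84762662e-03 9.30969222e-05 8.29424798e-02]
318 195
155 WWWWWWWWWWWWWWWWWWWWWWWWWWWWWWWWWWWWWWWWWWWWWWWWWW
159 WWWWWWWWWWWWWWWWWWgWWWWWWWWWWWWWWWWWWWWWWWWWWWWWWW
163 WWWWWWWWWWWWWWWWWWWWWWWWWWWWWWWWWWWWWWWWWWWWWWWWWW
167 WWWWWWWWWWWWWWWWWWWWWWWWWgWWWWWWWWWWWWWWWWWWWWWWWW
171 WWWWWWWWWWWWWWWWWWgBBBBBBBBBBBBBWWWWWWWWWWWWWWWWWW
175 WWWWWWWWWWWWWWWWBBBBBBBBBBBBBBBBBBBWWWWWWWWWWWWWWW
179 WWWWWWWWWWWWWWgBBBBBBBBBBBBBBBBBBBBBgWWWWWWWWWWWWW
183 WWWWWWWWWWWWWWBBBBBBBBBBBBBBBBBBBBBBBWWWWWWWWWWWWW
187 WWWWWWWWWWWWWBBBBBBBBBBBBBBBBBBBBBBBBgWWWWWWWWWWWW
191 .WWWWWWWWWWWWBBBBBBBBBBBBBBBBBBBBBBBBgWWWWWWWWWWWW
195 WWWWWWWWWWWWWWBBBBBBBBBBBBBBBBBBBBBBBWWWWWWWWWWWWW
199 .WWWWWWWWWWWWWgBBBBBBBBBBBBBBBBBBBBBWWWWWWWWWWWWWW
203 .WWWWWWWWWWWWWWWBBBBBBBBBBBBBBBBBBBWWWWWWWWWWWWWWW
207 .WWWWWWWWWWWWWWWWWBBBBBBBBBBBBBBBWWWWWWWWWWWWWWWWW
211 .WWWWWWWWWWWWWWWWWWggggggggggggggWWWWWWWWWWWWWWWWW
215 .WWWWWWWWWWWWWWWggggggggggggggggggggWWWWWWWWWWWWWW
219 .WWWWWWWWWWWWWggggggggggggggggggggggggWWWWWWWWWWW.
223 .WWWWWWWWWWWWggggggggggggggggggggggggggWWWWWWWWWW.
227 .WWWWWWWWWWWgggggggggggggggggggggggggggggWWWWWWWW.
231 ..WWWWWWWWWggggggggggggggggggggggggggggggWWWWWWWW.
235 ..WWWWWWWWggggggggggggggggggggggggggggggggWWWWWWW.
239 ..WWWWWWWWggggggggggggggggggggggggggggggggWWWWWWW.
243 ..WWgWgWWggggggggggggggggggggggggggggggggggWWWggW.
247 ..ggggg..gggggggggggggggggggggggggggggggggg...gggg
251 .ggggg...ggggggggggggggggggggggggggggggggggg..gggg
```

In the tool's units: 0.06 m is 0.3, -0.0015 m is -0.0075.

```bash
echo '[{"dx": 0.007,"dy": -0.0075,"dz": 0.05},{"dx": 0.007,"dy": -0.0075,"dz": 0.15},{"dx": 0.007,"dy": -0.0075,"dz": 0.225},{"dx": 0.007,"dy": -0.0075,"dz": 0.275},{"dx": 0.007,"dy": -0.0075,"dz": 0.3}]' > m.json && python3 nudge.py m.json; echo '[{"dz": 0.03},{"dz": 0.06},{"dz": 0.085},{"dz": 0.1},{"dz": 0.1}]' > m.json && python3 nudge.py m.json; echo '[{"dz": 0.005},{"dz": 0.01},{"dz": 0.015},{"dz": 0.015}]' > m.json && python3 nudge.py m.json
```

```text
time_s: 18.35
tool_pos: [0.5433, -0.0269, 0.0195]
ee_rot: [-2.831, -1.36, 0.003]
ft_force: [1.0, 0.0, -4.2]
gripper_width: 0.0354
finger_force: 71.7
time_s: 18.85
tool_pos: [0.5439, -0.0269, 0.0006]
ee_rot: [-2.831, -1.361, 0.001]
ft_force: [0.0, -0.9, -4.1]
gripper_width: 0.0358
finger_force: 71.7
time_s: 19.25
tool_pos: [0.5445, -0.0269, -0.0019]
ee_rot: [2.831, 1.361, 0.001]
ft_force: [-0.7, -0.3, -2.6]
gripper_width: 0.0362
finger_force: 71.9
```

Weight b is inside (bottom well below the block top) and starting to rest. I'll release it and go for c.

In the tool's units: 0.001 m is 0.005.

```bash
echo '[{"dz": 0.005},{"dz": 0.005},{"dz": 0.005},{"dz": 0.005}]' > m.json && python3 nudge.py m.json; echo '[{},{},{},{}]' > m.json && python3 nudge.py m.json 0.065; echo '[{"dz": -0.1},{"dz": -0.25},{"dz": -0.45},{"dz": -0.6},{"dx": -0.1,"dy": 0.1,"dz": -0.65}]' > m.json && python3 nudge.py m.json; echo '[{"dx": -0.15,"dy": 0.15},{"dx": -0.3,"dy": 0.3},{"dx": -0.3,"dy": 0.3},{"dx": -0.3,"dy": 0.3}]' > m.json && python3 nudge.py m.json;  python3 - <<'E'
from h import *
c=get_calibration("wrist");i=snapshot("wrist");cv2.imwrite("pics/a_b.png",i)
print("c",tool([.5668,-.3587,-.022])[0],readout.observe()["tool_pos"])
u,v=map(int,pix(c,[.546,-.0283,.03]));print(u,v);asc(i,max(0,u-46),u+46,v-50,v+50)
E
```

```text
time_s: 19.65
tool_pos: [0.5445, -0.0269, -0.0019]
ee_rot: [-2.832, -1.36, -0.001]
ft_force: [-2.9, 0.2, 5.6]
gripper_width: 0.036
finger_force: 72.7
time_s: 20.05
tool_pos: [0.5445, -0.0269, -0.003]
ee_rot: [2.831, 1.361, 0.001]
ft_force: [-0.2, -0.2, 0.4]
gripper_width: 0.0651
finger_force: 0.0
time_s: 20.55
tool_pos: [0.5502, -0.0507, 0.1305]
ee_rot: [2.827, 1.371, 0.011]
ft_force: [1.3, -0.3, 0.3]
gripper_width: 0.0647
finger_force: 0.0
time_s: 20.95
tool_pos: [0.5564, -0.1407, 0.1268]
ee_rot: [-2.834, -1.356, 0.0]
ft_force: [1.0, 0.1, 0.3]
gripper_width: 0.065
finger_force: 0.0
c [-0.16525682  0.14549589  0.1485021 ] [ 0.5565716  -0.13887661  0.12667685]
228 94
44 WWWWWWWWWWWWgBBBBBBBBBBBBBBBBBBBgWWWWWWWWWWWWW
48 WWWWWWWWWWWWWWgBBBBBBBBBBBBBBBgWWWWWWWWWWWWWWW
52 WWWWWWWWWWWWWWWWWWBBBBBBBB.WWWWWWWWWWWWWWWWWWW
56 WWWWWWWWWWWWWWWWWWWWWWWWWWWWWWWWWWWWWWWWWWWWWW
60 WWWWWWWWWWWWWWWWWWWWWWWWWWWWWWWWWWWWWWWWWWWWWW
64 WWWWWWWWWWWWWWWWWWWWWWWWWWWWWWWWWWWWWWWWWWWWWW
68 WWWWWWWWWWWWWWWggWWWWWWWWWWWWWWWWWWWWWWWWWWWWW
72 WWWWWWWWWWgggggggggggggggg.BBBgWWWWWWWWWWWWWWW
76 WWWWWWWWggggggggggggggggggggggBB.WWWWWWWWWWWWW
80 WWWWWWWggggggggggggggggggggggggggBWWWWWWWWWWWW
84 WWWWWWggggggggggggggggggggggggggggBWWWWWWWWWWW
88 WWWWWWgggggggggggggggggggggggggggggBWWWWWWWWWW
92 WWWWWWgggggggggggggggggggggggggggggBWWWWWWWWWW
96 WWWWWWgggggggggggggggggggggggggggggBWWWWWWWWWW
100 .WWWWWWggggggggggggggggggggggggggggBWWWWWWWWWW
104 .WWWWWWWggggggggggggggggggggggggggggWWWWWWWWWW
108 .WWWWWWWWggggggggggggggggggggggggBgWWWWWWWWWWW
112 ..WWWWWWWWWggggggggggggggggggggBBWWWWWWWWWWWWW
116 ..WWWWWWWWWWWWgggggggggggg...WWWWWWWWWWWWWWWWW
120 ..WWWWWWWWWWWWWWWWWWWWWWWWWWWWWWWWWWWWWWWWWWWW
124 ..WWWWWWWWWWWWWWWWWWWWWWWWWWWWWWWWWWWWWWWWWWWW
128 ...WWWWWWWWWWWWWWWWWWWWWWWWWWWWWWWWWWWWWWWWWWW
132 ...WWWWWWWWWWWWWWWWWWWgBBBBBBBBWWWWWWWWWWWWWWW
136 ...WWWWWWWWWWWWWWWWWgBBBBBBBBBBBBWWWWWWWWWWWWW
140 ....WWWWWWWWWWWWWWWgBBBBBBBBBBBBBBBWWWWWWWWWWW
```

In the tool's units: -0.1652 m is -0.826, 0.1455 m is 0.7275.

```bash
echo '[{"dx": -0.175,"dy": 0.15},{"dx": -0.35,"dy": 0.3},{"dx": -0.525,"dy": 0.45},{"dx": -0.7,"dy": 0.6},{"dx": -0.826,"dy": 0.7275,"dz": 0.05}]' > m.json && python3 nudge.py m.json >/dev/null; echo '[{},{},{"dz": 0.15},{"dz": 0.35},{"dz": 0.5}]' > m.json && python3 nudge.py m.json; echo '[{},{},{}]' > m.json && python3 nudge.py m.json >/dev/null; python3 -c "
from h import *
print(tool([.5668,-.3587,-.022])[0])"
```

```text
time_s: 22.0
tool_pos: [0.5682, -0.3546, 0.0153]
ee_rot: [-2.826, -1.366, -0.002]
ft_force: [-0.1, 0.3, 0.2]
gripper_width: 0.0645
finger_force: 0.0
[-0.00123174 -0.00235199  0.04141593]
```

In the tool's units: 0.04 m is 0.2, 0.03 m is 0.15.

```bash
echo '[{"dx": -0.005,"dy": -0.01,"dz": 0.075},{"dx": -0.005,"dy": -0.01,"dz": 0.15},{"dx": -0.005,"dy": -0.01,"dz": 0.2},{"dx": -0.005,"dy": -0.01,"dz": 0.2},{"dx": -0.005,"dy": -0.01,"dz": 0.2}]' > m.json && python3 nudge.py m.json;  echo '[{},{},{},{},{}]' > m.json && python3 nudge.py m.json 0.015 40; python3 -c "
from h import *
print(tool([.5668,-.3587,-.022])[0]);print(tool([.5152,-.0664,-.006])[0])"
```

```text
time_s: 22.8
tool_pos: [0.5646, -0.3588, -0.0237]
ee_rot: [-2.831, -1.36, 0.001]
ft_force: [0.9, -0.3, -0.8]
gripper_width: 0.0651
finger_force: 0.0
time_s: 23.3
tool_pos: [0.5658, -0.3595, -0.0221]
ee_rot: [2.83, 1.36, 0.002]
ft_force: [0.9, -0.6, 3.5]
gripper_width: 0.0285
finger_force: 39.9
[ 0.0012136   0.00026932 -0.00010959]
[ 0.19718232 -0.22262728 -0.01657834]
```

In the tool's units: -0.1 m is -0.5, -0.06 m is -0.3.

```bash
echo '[{},{"dz": -0.15},{"dz": -0.3},{"dz": -0.5},{"dx": 0.1,"dy": -0.1,"dz": -0.5}]' > m.json && python3 nudge.py m.json - 60 >/dev/null; echo '[{"dx": 0.15,"dy": -0.15},{"dx": 0.3,"dy": -0.325},{"dx": 0.45,"dy": -0.5},{"dx": 0.6,"dy": -0.675},{"dx": 0.725,"dy": -0.85}]' > m.json && python3 nudge.py m.json >/dev/null; echo '[{"dx": 0.1,"dy": -0.1},{"dx": 0.155,"dy": -0.17},{"dx": 0.155,"dy": -0.17},{"dx": 0.155,"dy": -0.17},{"dx": 0.155,"dy": -0.17}]' > m.json && python3 nudge.py m.json; echo '[{"dz": 0.1},{"dz": 0.15},{"dz": 0.15},{"dz": 0.15}]' > m.json && python3 nudge.py m.json
python3 - <<'E'
from h import *
c=get_calibration("wrist");i=snapshot("wrist");cv2.imwrite("pics/p_c.png",i)
print(tool([.5152,-.0664,-.006])[0])
u,v=map(int,pix(c,[.5152,-.0664,.03]));print(u,v);asc(i,u-50,u+50,v-40,v+50)
E
```

```text
time_s: 24.8
tool_pos: [0.5121, -0.0674, 0.0766]
ee_rot: [2.833, 1.358, -0.002]
ft_force: [-0.5, 0.1, -3.5]
gripper_width: 0.0278
finger_force: 59.8
time_s: 25.2
tool_pos: [0.5124, -0.0665, 0.0469]
ee_rot: [2.832, 1.359, -0.001]
ft_force: [-0.2, 0.1, -2.1]
gripper_width: 0.0276
finger_force: 59.8
[0.00144009 0.00182029 0.05325777]
321 212
172 WWWWWWWWWWWWWggggggggggggggggggggggggWWWWWWWWWWWWW
176 WWWWWWWWWWWWWWWggggggggggggggggggggWWWWWWWWWWWWWWW
180 WWWWWWWWWWWWWWWWWWgggggggggggggWWWWWWWWWWWWWWWWWWW
184 WWWWWWWWWWWWWWWWWWWWWWWWWWWWWWWWWWWWWWWWWWWWWWWWWW
188 WWWWWWWWWWWWWWWWWWWWgBBBBBBBBBgWWWWWWWWWWWWWWWWWWW
192 WWWWWWWWWWWWWWWWWBBBBBBBBBBBBBBBBgWWWWWWWWWWWWWWWW
196 WWWWWWWWWWWWWWWBBBBBBBBBBBBBBBBBBBBgWWWWWWWWWWWWWW
200 WWWWWWWWWWWWWWgBBBBBBBBBBBBBBBBBBBBBWWWWWWWWWWWWWW
204 WWWWWWWWWWWWWWBBBBBBBBBBBBBBBBBBBBBBgWWWWWWWWWWWWW
208 WWWWWWWWWWWWWWBBBBBBBBBBBBBBBBBBBBBBWWWWWWWWWWWWWW
212 WWWWWWWWWWWWWWWBBBBBBBBBBBBBBBBBBBBBWWWWWWWWWWWWWW
216 WWWWWWWWWWWWWWWWBBBBBBBBBBBBBBBBBBgWWWWWWWWWWWWWWW
220 WWWWWWWWWWWWWWWWWWgggggggggggggggWWWWWWWWWWWWWWWWW
224 WWWWWWWWWWWWWWWgggggggggggggggggggWWWWWWWWWWWWWWWW
228 WWWWWWWWWWWWWWggggggggggggggggggggggWWWWWWWWWWWgWW
232 WWWWWWWWWWWWWgggggggggggggggggggggggWWWWWWWWWWWWWW
236 WWWWWWWWWWWWgggggggggggggggggggggggggWWWWWWWWWWWWW
240 WWWWWWWWWWWWgggggggggggggggggggggggggWWWWWWWWWWWWW
244 WWWWWgggg..ggggggggggggggggggggggggggg..gggggWWWWW
248 WWWWggggg..ggggggggggggggggggggggggggg...ggggWWWWW
252 WWWgggggg..ggggggggggggggggggggggggggg...gggggWWWW
256 ...ggggg...gggggggggggggggggggggggggggg..gggggg...
260 ..gggggg..ggggggggggggggggggggggggggggg...ggggg...
```

In the tool's units: 0.046 m is 0.23, 0.04 m is 0.2.

```bash
echo '[{"dy": 0.004,"dz": 0.05},{"dy": 0.004,"dz": 0.11},{"dy": 0.004,"dz": 0.16},{"dy": 0.004,"dz": 0.2},{"dy": 0.004,"dz": 0.23}]' > m.json && python3 nudge.py m.json; echo '[{"dz": 0.01},{"dz": 0.02},{"dz": 0.03},{"dz": 0.03},{"dz": 0.03}]' > m.json && python3 nudge.py m.json
```

```text
time_s: 25.75
tool_pos: [0.5125, -0.0663, -0.0002]
ee_rot: [-2.831, -1.36, 0.002]
ft_force: [-0.9, -0.1, -2.1]
gripper_width: 0.028
finger_force: 59.8
time_s: 26.25
tool_pos: [0.5133, -0.0663, -0.0048]
ee_rot: [2.831, 1.361, 0.001]
ft_force: [1.0, 0.4, -2.9]
gripper_width: 0.028
finger_force: 59.8
```

In the tool's units: 0.0015 m is 0.0075, 0.001 m is 0.005.

```bash
echo '[{"dz": 0.005},{"dz": 0.0075},{"dz": 0.0075}]' > m.json && python3 nudge.py m.json; echo '[{},{},{},{}]' > m.json && python3 nudge.py m.json 0.06; echo '[{"dz": -0.1},{"dz": -0.25},{"dz": -0.45},{"dz": -0.65},{"dz": -0.8}]' > m.json && python3 nudge.py m.json; echo '[{},{},{}]' > m.json && python3 nudge.py m.json 0.085
python3 - <<'E'
from h import *
c=get_calibration("wrist");i=snapshot("wrist");cv2.imwrite("pics/a_c.png",i)
u,v=map(int,pix(c,[.5152,-.0664,.03]));print(u,v);asc(i,u-40,u+40,v-36,v+110)
E
echo '[{"dx": 0.175,"dy": -0.14,"dz": -0.05},{"dx": 0.35,"dy": -0.28,"dz": -0.1},{"dx": 0.525,"dy": -0.42,"dz": -0.15},{"dx": 0.7,"dy": -0.56,"dz": -0.15},{"dx": 0.875,"dy": -0.7,"dz": -0.15}]' > m.json && python3 nudge.py m.json > /dev/null
echo '[{"dx": 0.15,"dy": -0.12},{"dx": 0.3,"dy": -0.24},{"dx": 0.45,"dy": -0.36},{"dx": 0.53,"dy": -0.425},{"dx": 0.53,"dy": -0.425}]' > m.json && python3 nudge.py m.json > /dev/null
echo '[{},{},{},{}]' > m.json && python3 nudge.py m.json
python3 - <<'E'
from h import *
import pickle
c=get_calibration("wrist");pickle.dump(c,open("w4.pkl","wb"));i=snapshot("wrist");cv2.imwrite("pics/w4.png",i)
print(pix(c,[.513,.3115,.141]))
E
```

```text
time_s: 26.55
tool_pos: [0.5134, -0.0663, -0.0061]
ee_rot: [2.832, 1.36, 0.001]
ft_force: [-0.9, 0.2, 3.0]
gripper_width: 0.0285
finger_force: 60.3
time_s: 26.95
tool_pos: [0.5132, -0.0663, -0.0066]
ee_rot: [2.832, 1.361, 0.0]
ft_force: [-0.5, -0.4, -0.6]
gripper_width: 0.0596
finger_force: 0.0
time_s: 27.45
tool_pos: [0.5139, -0.0665, 0.156]
ee_rot: [2.831, 1.36, 0.004]
ft_force: [1.6, -0.3, -1.4]
gripper_width: 0.06
finger_force: 0.0
time_s: 27.75
tool_pos: [0.5119, -0.0662, 0.1521]
ee_rot: [-2.831, -1.36, 0.004]
ft_force: [-0.9, 0.4, -0.6]
gripper_width: 0.0851
finger_force: 0.0
321 174
138 WWWWWWWWWWWgggggggggggggggggggWWWWWWWWWW
142 WWWWWWWWWWWWgggggggggggggggggWWWWWWWWWWW
146 .WWWWWWWWWWWWWgggggggggggggWWWWWWWWWWWWW
150 .WWWWWWWWWWWWWWWWWgggggWWWWWWWWWWWWWWWWW
154 .WWWWWWWWWWWWWWWWWWWWWWWWWWWWWWWWWWWWWWW
158 .WWWWWWWWWWWWWWWgBBBBBBBgWWWWWWWWWWWWWWW
162 .WWWWWWWWWWWWWBggggggggggBBWWWWWWWWWWWWW
166 .WWWWWWWWWWWWBgggggggggggggBWWWWWWWWWWWW
170 .WWWWWWWWWWWWBgggggggggggggBWWWWWWWWWWWW
174 .WWWWWWWWWWWWgggggggggggggggWWWWWWWWWWWW
178 .WWWWWWWWWWWWgggggggggggggggWWWWWWWWWWWW
182 .WWW
[... 666 characters left out ...]

242 ..WWWWWWWWWWWWWWWgggggggWWWWWWWWWWWWWW..
246 ..WWWWWWWWWWWWWWWgggggggWWWWWWWWWWWWWW..
250 ..WWWWWWWWWWWWWWWgggggggWWWWWWWWWWWWWW..
254 ...WWWWWWWWWWWWWWWgggggWWWWWWWWWWWWWWW..
258 ...WWWWWWWWWWWWWWWWWWWWWWWWWWWWWWWWWWW..
262 ........................................
266 ........................................
270 ........................................
274 ........................................
278 ........................................
282 ...............................g........
time_s: 29.2
tool_pos: [0.5133, 0.2923, 0.1835]
ee_rot: [2.833, 1.358, 0.0]
ft_force: [1.1, 0.3, 0.1]
gripper_width: 0.0852
finger_force: 0.0
(np.float64(302.526705724455), np.float64(184.91420472771537))
```

b, c, d and e all stand in their recesses in the pixel map. Last picture: weight a on the pan.

```bash
python3 -c "
import cv2
i=cv2.imread('pics/w4.png');cv2.imwrite('pics/w4c.png',cv2.resize(i[60:260,200:400],(600,600),interpolation=2))"
```

```text
(no output)
```

View pics/w4c.png

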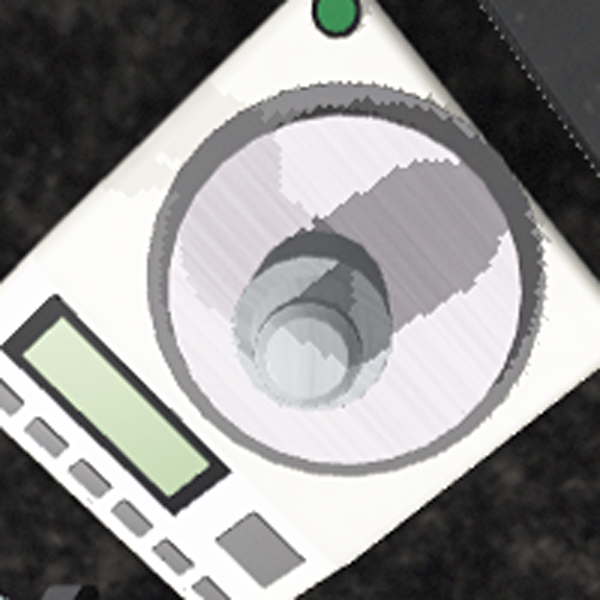

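Run:
```python
from h import *
import pickle
W=pickle.load(open("w4.pkl","rb"));f=lambda u,v,z:world(W,200+u/3-.33,60+v/3-.33,z)
a=f(305,357,.141);b=f(313,332,.117);print(a,b);m=(a+b)/2
print(m,tool([*m[:2],.047])[0])
```

```text
[0.51550736 0.31593356 0.141     ] [0.51661147 0.3158195  0.117     ]
[0.51605941 0.31587653 0.129     ] [ 0.01981636 -0.01238141  0.13657301]
```

Knob centre at (305,357) and cylinder top at (313,332) agree within 1 mm. I'll pick a.

In the tool's units: 0.06 m is 0.3, 0.04 m is 0.2.

```bash
echo '[{"dx": 0.099,"dy": -0.062},{"dx": 0.099,"dy": -0.062,"dz": 0.1},{"dx": 0.099,"dy": -0.062,"dz": 0.2},{"dx": 0.099,"dy": -0.062,"dz": 0.3},{"dx": 0.099,"dy": -0.062,"dz": 0.3}]' > m.json && python3 nudge.py m.json >/dev/null; echo '[{},{"dz": 0.125},{"dz": 0.25},{"dz": 0.325},{"dz": 0.38}]' > m.json && python3 nudge.py m.json; echo '[{},{},{}]' > m.json && python3 nudge.py m.json ; echo '[{},{},{},{},{}]' > m.json && python3 nudge.py m.json 0.03 50; python3 -c "
from h import *
print(tool([.516,.3159,.047])[0]);print(tool([.5817,.0161,-.002])[0])"
```

```text
time_s: 30.25
tool_pos: [0.5161, 0.317, 0.0474]
ee_rot: [-2.832, -1.36, -0.001]
ft_force: [-0.4, 0.1, 1.2]
gripper_width: 0.0851
finger_force: 0.0
time_s: 30.55
tool_pos: [0.5167, 0.3175, 0.0487]
ee_rot: [-2.831, -1.36, -0.004]
ft_force: [-0.3, 0.0, -0.3]
gripper_width: 0.0849
finger_force: 0.0
time_s: 31.05
tool_pos: [0.516, 0.3172, 0.0481]
ee_rot: [-2.831, -1.361, -0.001]
ft_force: [-0.5, 0.3, 4.1]
gripper_width: 0.0449
finger_force: 52.0
[-0.00102405  0.00086202  0.00112385]
[-0.19408617  0.23947925  0.04997428]
```

In the tool's units: -0.06 m is -0.3, -0.04 m is -0.2.

```bash
echo '[{},{"dz": -0.1},{"dz": -0.2},{"dz": -0.3},{"dx": -0.1,"dy": 0.125,"dz": -0.3}]' > m.json && python3 nudge.py m.json - 100; echo '[{"dx": -0.15,"dy": 0.175},{"dx": -0.3,"dy": 0.35},{"dx": -0.45,"dy": 0.525},{"dx": -0.6,"dy": 0.7},{"dx": -0.725,"dy": 0.875}]' > m.json && python3 nudge.py m.json >/dev/null; echo '[{"dx": -0.1,"dy": 0.125},{"dx": -0.14,"dy": 0.1925,"dz": 0.05},{"dx": -0.14,"dy": 0.1925,"dz": 0.15},{"dx": -0.14,"dy": 0.1925,"dz": 0.25},{"dx": -0.14,"dy": 0.1925,"dz": 0.25}]' > m.json && python3 nudge.py m.json; echo '[{},{},{}]' > m.json && python3 nudge.py m.json >/dev/null
python3 - <<'E'
from h import *
c=get_calibration("wrist");i=snapshot("wrist");cv2.imwrite("pics/p_a.png",i)
print(tool([.5817,.0161,-.001])[0],readout.observe()["gripper_width"],readout.observe()["ft_force"])
u,v=map(int,pix(c,[.5817,.0161,.03]));print(u,v);asc(i,u-62,u+62,v-50,v+54)
E
```

```text
time_s: 31.55
tool_pos: [0.5212, 0.293, 0.1084]
ee_rot: [-2.82, -1.371, -0.006]
ft_force: [1.1, 0.8, -7.8]
gripper_width: 0.0436
finger_force: 103.4
time_s: 32.55
tool_pos: [0.5757, 0.0167, 0.0523]
ee_rot: [-2.828, -1.359, 0.017]
ft_force: [-1.6, -0.7, -7.0]
gripper_width: 0.0435
finger_force: 103.5
[-0.00127379  0.00038048  0.05941547] 0.04422565053929401 [ 0.79123479  0.42327609 -7.66924223]
318 210
160 ...WWWWgggWWWWWWWWWWWWWWWWWWWWWWWgWWWWWggggWWWgWWWWWWWWWWWWW..
164 ...WWWWWWWWWWWWWWWWWWWWWWWWWWWWWggWWWWggggggWWWWWWWWWWWWWWWW..
168 ...WWWWWWWWWWWWWWWWWWWWWWWWWWWWWggWWWWggggWWWWWWWWWWWWWWWWWW..
172 ...WWWWWWWWWWWWWWWWWWWWWWWWWWWWWWgWWWWggggWWWWWWWWWWWWWWWWWW..
176 ...WWWWWWWWWWWWWWWWWWWWWWWWggBBBBBggWWWgWWWWWWWWWWWWWWWWWWWW..
180 ....WWWWWWWWWWWWWWWWWWgBBBBBBBBBBBBBBBBBBWWWWWWWWWWWWWWWWWWB..
184 ....gWWWWWWWWWWWWWWWBBBBBBBBBBBBBBBBBBBBBBBgWWWWWWWWWWWWWWW...
188 ....gWWWWWWWWWWWWWBBBBBBBBBBBBBBBBBBBBBBBBBBBWWWWWWWWWWWWWW...
192 ....WWWWWWWWWWWWWBBBBBBBBBBBBBBBBBBBBBBBBBBBBBgWWWWWWWWWWWW...
196 ....WWWWWWWWWWWWBBBBBBBBBBBBBBBBBBBBBBBBBBBBBBBWWWWWWWWWWWW...
200 ....WWWWWWWWWWWWBBBBB
[... 346 characters left out ...]
ggggggggggggggggWWWWWWWWWW....
224 .....WgWWgggggWggggggggggggggggggggggggggggggggggWWWWWWWWW....
228 .....WggWgggggggggggggggggggggggggggggggggggggggggWWWWWWWW....
232 .....WgWWggggggggggggggggggggggggggggggggggggggggggWWWWWWW....
236 .....WggWggggggggggggggggggggggggggggggggggggggggggWWWWWWW....
240 .....WggWgggWgggggggggggggggggggggggggggggggggggggggWWWWWW....
244 ....ggWWWWWgggggggggggggggggggggggggggggggggggggggggWWWWWggg..
248 ....ggggg..gggggggggggggggggggggggggggggggggggggggggg...ggggg.
252 ...ggggg...gggggggggggggggggggggggggggggggggggggggggg...gggggg
256 ..ggggg...gggggggggggggggggggggggggggggggggggggggggggg...ggggg
260 .gggggg...gggggggggggggggggggggggggggggggggggggggggggg....gggg
```

In the tool's units: 0.046 m is 0.23, -0.0008 m is -0.004.

```bash
echo '[{"dx": -0.004,"dy": -0.003,"dz": 0.05},{"dx": -0.004,"dy": -0.003,"dz": 0.1},{"dx": -0.004,"dy": -0.003,"dz": 0.15},{"dx": -0.004,"dy": -0.003,"dz": 0.2},{"dx": -0.004,"dy": -0.003,"dz": 0.23}]' > m.json && python3 nudge.py m.json; echo '[{"dz": 0.02},{"dz": 0.04},{"dz": 0.055},{"dz": 0.055},{"dz": 0.055}]' > m.json && python3 nudge.py m.json
```

```text
time_s: 33.4
tool_pos: [0.5799, 0.017, 0.0101]
ee_rot: [-2.831, -1.361, 0.002]
ft_force: [-0.2, -0.2, -7.1]
gripper_width: 0.0439
finger_force: 103.8
time_s: 33.9
tool_pos: [0.5805, 0.0169, 0.0006]
ee_rot: [2.832, 1.36, 0.001]
ft_force: [0.7, 0.5, -7.4]
gripper_width: 0.0436
finger_force: 103.8
```

In the tool's units: 0.002 m is 0.01, 0.001 m is 0.005.

```bash
echo '[{"dz": 0.005},{"dz": 0.01},{"dz": 0.01},{"dz": 0.01}]' > m.json && python3 nudge.py m.json; echo '[{},{},{},{}]' > m.json && python3 nudge.py m.json 0.08; echo '[{"dz": -0.1},{"dz": -0.25},{"dz": -0.45},{"dz": -0.65},{"dz": -0.8}]' > m.json && python3 nudge.py m.json; echo '[{"dx": -0.175},{"dx": -0.25},{"dx": -0.25},{"dx": -0.25},{"dx": -0.25}]' > m.json && python3 nudge.py m.json
python3 - <<'E'
from h import *
c=get_calibration("wrist");i=snapshot("wrist");cv2.imwrite("pics/fin.png",i)
for k,(n,x) in enumerate(dict(A=(.5817,.0161),B=(.546,-.0283),C=(.5152,-.0664),D=(.4888,-.0991),E=(.4666,-.1268)).items()): print(n,pix(c,[*x,.03]),"knob",pix(c,[*x,.016+[.076,.066,.058,.051,.043][k]]))
u,v=map(int,pix(c,[.5152,-.0664,.03]));asc(i,u-50,u+50,20,270)
# bystanders: side view before/after difference
s=snapshot("side");cv2.imwrite("pics/fs.png",s);a=cv2.imread("pics/side0.png")
print("vial diff",cv2.absdiff(s[100:120,312:328],a[100:120,312:328]).mean())
j=snapshot("scene");b=cv2.imread("pics/scene0.png");print("beaker diff",cv2.absdiff(j[192:220,378:402],b[192:220,378:402]).mean())
E
```

```text
time_s: 34.3
tool_pos: [0.5808, 0.0169, -0.0006]
ee_rot: [2.831, 1.36, 0.002]
ft_force: [-3.1, 0.7, 2.6]
gripper_width: 0.0439
finger_force: 104.7
time_s: 34.7
tool_pos: [0.5809, 0.0169, -0.0013]
ee_rot: [2.831, 1.36, 0.002]
ft_force: [-0.1, 0.1, -0.0]
gripper_width: 0.0801
finger_force: 0.0
time_s: 35.2
tool_pos: [0.5814, 0.0169, 0.1613]
ee_rot: [2.831, 1.36, 0.005]
ft_force: [0.8, -0.7, 0.0]
gripper_width: 0.0798
finger_force: 0.0
time_s: 35.7
tool_pos: [0.5493, -0.0208, 0.1577]
ee_rot: [-2.83, -1.362, 0.001]
ft_force: [0.1, 0.6, -0.4]
gripper_width: 0.0798
finger_force: 0.0
A (np.float64(320.8658634111489), np.float64(127.8752864320203)) knob (np.float64(321.22269523338906), np.float64(136.20490784928373))
B (np.float64(320.6132751171948), np.float64(182.17977412636895)) knob (np.float64(320.8359692463586), np.float64(198.28140910039778))
C (np.float64(320.3034286306786), np.float64(224.0990089721254)) knob (np.float64(320.4331544673214), np.float64(242.5512013126065))
D (np.float64(320.0831383491936), np.float64(257.02111306901276)) knob (np.float64(320.16076136306083), np.float6
[... 2960 characters left out ...]
WWWWgggggggggggggWWWWWWWWWWWW......
228 ........WWWWWWWWWWWgggggggggggggWWWWWWWWWWW.......
232 .......WWWWWWWWWWWggggggggggggggWWWWWWWWWWW.......
236 ........WWWWWWWWWWWgggggggggggggWWWWWWWWWWWB......
240 ........WWWWWWWWWWWggggggggggggWWWWWWWWWWWW.......
244 ........WWWWWWWWWWWWWgggggggggWWWWWWWWWWWWW.......
248 ........WWWWWWWWWWWW.gggggggggWWWWWWWWWWWWW.......
252 ........WWWWWWWWWWWWBggggggggggWWWWWWWWWWWW.......
256 ........WWWWWWWWWWWWgggggggggggWWWWWWWWWWWW.......
260 ........WWWWWWWWWWWWWggggggggggWWWWWWWWWWWW.......
264 ........WWWWWWWWWWWWWggggggggggWWWWWWWWWWWW.......
268 ........WWWWWWWWWWWWWggggggggggWWWWWWWWWWWW.......
vial diff 1.1114583333333334
beaker diff 3.3854166666666665
```

All five stand centred in their recesses with blue rim visible round them, and the vial and beaker image patches barely changed. Handing in.

```bash
python3 -c "
from workcell import manip, readout, snapshot, get_calibration
print(manip.close_job())"
```

```text
the job is handed in; nothing more can be done
None
```

All five weights are standing in their own recesses, largest to smallest, the beaker and vial look unmoved in the camera images, and the job is handed in at about 36 s; no verdict was returned.

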